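# Refit the dimmer knob on the microscope light source and hold it pressed

## Robot

A 7-joint arm with a two-finger parallel gripper is mounted at the origin on the work surface. World frame = base frame: x ahead of the robot, y to its left, z up, the work surface at z = 0. Lengths are in m, angles in rad, forces in N, time in s.
With the tool pointing down it reaches from about 0.4 to 0.875 m from the base axis. Payload 19.3 kg.
Tool frame: the origin (TCP) lies between the finger pads; the fingertips stand bot.tcp_to_tips ahead of it and the grasp point (between the pads) is the TCP (bot.tcp_to_tips is the distance from the TCP to the fingertips, in m); z points along the fingers, y is the line along which they close (so a half turn about z gives the same grasp; the last joint's range is limited). The gripper opens to 85 mm and grips with 20 to 120 N. Pads are 22 mm wide; open, the fingers measure 114 mm over their backs; the gripper's body (76 mm by 85 mm) begins 54 mm behind the grasp point. The pads swing forward as they close: fully open they stand 13 mm farther back than shut.
Start: joints at [1.229, 0.521, -0.036, 1.599, 0.021, 1.021, -0.113], TCP at [0.168, -0.602, 0.25] pointing down, gripper open.
Joint ranges: [-2.91, 2.91], [-0.3, 2.13], [-1.5, 1.42], [0.17, 2.43], [-1.26, 4.41], [0.16, 1.93], [-2.52, 2.52]. Speed limits (rad/s): [1.89, 1.89, 2.39, 2.39, 3.01, 3.01, 3.01].

## Interface

Orientations are given as [roll, pitch, yaw] about the fixed x, y, z axes, in that order (R = Rz(yaw) Ry(pitch) Rx(roll)).
In Python, from workcell import telemetry, grab_frame, bot gives the robot as it stands. The module is installed in compiled form; this text tells all that it offers.
- The arm moves only by the shell command python3 -m crank 'ROWS' [FORCE]. ROWS is text: rows parted by semicolons, each of 7 numbers parted by spaces: the finger opening in m, from 0 to 0.0854, then the shift along the tool's x, y, z in m, then the turn, a rotation vector about the tool's x, y, z in degrees. A call has exactly 8 rows; each row shifts and turns the commanded pose from where the row before left it, along the tool's axes as they then stand; what a row does not reach is not made up. A row lasts 1/12 s, in which the tool goes at most 41.7 mm and 7.16 degrees, less where a joint would pass 70% of its speed; a pose out of reach is approached as far as the arm can. A call with a gripper value outside its range is refused whole. The fingers move at their own pace and stop on an object; FORCE is the grip in N (left out, the last holds). Time passes only in rows, so rows that do not move let the fingers close, or fill a call up. It gives the time, the measured TCP pose, the force, the opening and the grip force at its end, in the units of the state.
- telemetry.observe(): the state, without advancing time (a new reading comes with each control period).
- grab_frame(name): name is "scene" or "side" or "wrist"; returns a dict with "pixels" (420x560x3 uint8, red, green, blue), "depth" (420x560 float32, m along the optical axis (not along the pixel's ray), 0 where there is no reading), "vertical_fov" (degrees; the focal length in pixels is half the picture's height over the tangent of half this angle, whatever the lens; pixels are square), "cx", "cy" (the principal point, pixels), "R" (3x3) and "t" (3): a world point X has camera coordinates R X + t; the wrist camera has in their place "hand_eye" (4x4, takes a point from camera to tool coordinates, whose origin is the TCP and whose axes are the flange's). Camera axes: x right, y down, z forward; pixel columns grow to the right and rows downward; lengths in m; the calibration is good to about 2 mm. A picture is of the moment at which its call begins: read the wrist's pose just before it.
- bot.job_done(): hands the job in; it is judged then, once.
The state is a dict: "clock": time; "qpos": joint angles; "qd": joint speeds; "joint_efforts": joint torques, N m; "position": TCP position; "tool_rot": TCP orientation; "force": force on the tool from outside, world axes, zero at the start; "moment": the same for the moment, N m; "grip_width": finger opening in m; "finger_force": force on a finger pad.
Only numpy, scipy, OpenCV 4.12 (cv2) and the standard library are available. Lean on these libraries where they do the work, as an engineer would, in place of code of your own. Each camera call takes 0.05 s, during which the arm holds its last target. There are 200 camera calls.

## Task

The control knob has come off the microscope's light source. Swing the carry handle over to the back until it clicks home in its rear detent and leave it there, then take the black knob, turn it so that its bore matches the flat of the D-shaped shaft, push it fully home on the shaft, and press knob and sprung shaft all the way down to the stop (press-and-hold reset). Finish while still gripping the knob and keeping it pressed down, and leave the oil bottle, the objective lens and the slide box where they stand, upright.

Things in the scene. Friction and masses are not known exactly. Their poses are not given: they have to be found in the camera images.
- lamp: Light source: white and grey box fixed to the bench, 130 (x, front to back) x 150 (y) x 70 mm high. Origin: centre of its underside, on the bench; x axis to its back (away from the robot), z up. Flat top panel 70 mm above the bench; the D-shaft stands upright in its middle (x = y = 0).
- handle (a joint): Carry handle angle, rad. 0: leaning 0.30 from upright towards the robot; 0.30: upright; grows as it swings over to the back; 1.80: rear end stop, almost level behind the box. Starts at 0 to 0.45. Friction hinge (0.08 N m); past about 1.2 it sinks by itself to about 1.46, where it meets a sprung ball. Pushed on with a few N it clicks over the ball and is kept at the stop.
- handle_bar (a point): Middle of the handle's crossbar, on its axis: blue round sleeve, 16 mm in diameter, 110 mm long, along the box's y axis, 120 mm from the hinge axis; it can turn between gripping fingers. In the box's frame at x = 120*sin(q-0.30) mm, z = 55 + 120*cos(q-0.30) mm for handle angle q. U-shaped bail; its 10 mm arms are at y = +-88 mm.
- handle_hinge (a point): Point on the handle's hinge axis, midway between its arms: 55 mm above the bench, right below the shaft.
- shaft_tip (a point): Centre of the top end of the upright brass D-shaft: 12 mm in diameter, flat 2 mm from its axis, 28 mm out of the panel, top 2.5 mm tapered. This point's x axis points from the shaft's axis out through the flat, z up; the white line on the black collar (60 mm across, 2 mm thick, on the panel) points the same way. It turns only with great effort (0.3 N m).
- press (a joint): How far the sprung shaft is pressed down, m: 0 up, 0.005 down on its stop. Spring: about 3 N to start moving, 7 N at the stop; it springs back up when let go.
- knob_center (a point): The loose knob's centre, on its axis, 22 mm above its underside. Black round knob, 40 mm in diameter (38 mm over its lowest 18 mm), 44 mm high, about 60 g, standing upright on the bench. Its x axis points from its axis out through the flat of its bore, as does the white line on its top and side. Home on the shaft, the x axes agree and this centre is 4 mm above the shaft's tip.
- knob_mouth (a point): Centre of the knob's underside, the mouth of its D-shaped bore: 14 mm in diameter, flat 3 mm from the axis, 18 mm deep; about 1 mm play all round the shaft and 0.15 rad of turning play. Axes as the knob's. Home, the shaft's tip touches the end of the bore, with 10 mm left between knob and panel (5 mm when pressed).
- oil_center (a point): Bystander: small amber bottle, 32 mm in diameter, 65 mm high; point at mid-height.
- lens_center (a point): Bystander: steel objective lens with a yellow ring, 30 mm in diameter, 48 mm high, standing upright; point at mid-height.
- slides_center (a point): Bystander: blue and white slide box, 87 x 97 x 34 mm; point at its centre.
There are look-alikes about, which are no part of the job. Leave any purple look-alike of the part that bears knob_center alone. Of the things that look like the lamp, the larger one is meant.

How it is judged:
By the outcome, as a careful person would: the job done as asked, in the order asked, and still so for the second after the job is handed in, while the arm keeps its last pose, push and grip.
It also fails if it takes over 53 s, if anything falls off the work surface, if the arm or the gripper's body presses on something with over 40 N, if the wrist force passes 120 N, or if a joint passes its speed limit or range.

## Working session

There is one attempt and no reset: what is moved stays moved. The work goes in short steps, Python scripts to look and compute and a shell command to move; the robot and the scene stay as the last step left them, time stands still between calls to the robot, and variables do not carry over. Pictures are saved under pics/ and viewed, at most 10 in all, crops included, and the job is handed in when it is done.

```bash
mkdir -p pics; cat > h.py <<'E'
import numpy as np, cv2
from workcell import telemetry, grab_frame, bot
def cam(n):
    s=telemetry.observe(); f=grab_frame(n); h,w=f["depth"].shape
    fl=h/2/np.tan(np.radians(f["vertical_fov"])/2)
    if "hand_eye" in f:
        from scipy.spatial.transform import Rotation as R
        T=np.eye(4);T[:3,:3]=R.from_euler('xyz',s["tool_rot"]).as_matrix();T[:3,3]=s["position"]
        M=T@np.array(f["hand_eye"])
    else:
        M=np.eye(4);Rr=np.array(f["R"]);M[:3,:3]=Rr.T;M[:3,3]=-Rr.T@np.array(f["t"])
    v,u=np.mgrid[:h,:w]; d=f["depth"]
    P=np.stack([(u-f["cx"])/fl*d,(v-f["cy"])/fl*d,d],-1)@M[:3,:3].T+M[:3,3]
    P[d==0]=np.nan
    return f["pixels"],P,M,fl,f
def save(n,im,crop=None,k=1):
    if crop: r0,r1,c0,c1=crop; im=im[r0:r1,c0:c1]
    cv2.imwrite("pics/"+n,cv2.cvtColor(cv2.resize(im,None,fx=k,fy=k,interpolation=cv2.INTER_CUBIC),cv2.COLOR_RGB2BGR))
E
python3 - <<'E'
from h import *
import pickle
s=telemetry.observe();print(s,bot.tcp_to_tips)
D={}
for n in("scene","side"):
    D[n]=cam(n);save(n+".png",D[n][0]);print(n,D[n][2].round(3).tolist())
pickle.dump(D,open("d.pkl","wb"))
E
```

```text
{'clock': 0.0, 'qpos': array([ 1.22879142,  0.52201208, -0.03631802,  1.60001197,  0.02119543,
        1.02108029, -0.11283065]), 'qd': array([ 4.13616552e-04, -1.52096273e-03, -7.66984858e-04, -6.27548736e-05,
       -5.89932845e-04, -1.10190606e-03, -6.37622417e-04]), 'joint_efforts': array([ 1.73776127e-03, -9.27094388e+01,  1.98136233e+00, -3.69932055e+01,
        1.80428725e-02,  8.07301782e-03,  1.56537243e-05]), 'position': array([ 0.16767147, -0.60176217,  0.2497256 ]), 'tool_rot': array([-3.14046869e+00,  8.08887799e-05,  2.71753877e-01]), 'force': array([ 0.0358229 ,  0.0431522 , -0.37607677]), 'moment': array([ 0.06319145, -0.06202234, -0.00674933]), 'finger_force': 0.0, 'grip_width': 0.08524969336651568} 0.019
scene [[0.599, 0.438, -0.67, 1.453], [0.8, -0.313, 0.512, -0.734], [0.015, -0.843, -0.538, 0.899], [0.0, 0.0, 0.0, 1.0]]
side [[-0.827, -0.308, 0.47, -0.102], [-0.562, 0.436, -0.703, 0.913], [0.012, -0.846, -0.534, 0.836], [0.0, 0.0, 0.0, 1.0]]
```

View pics/scene.png

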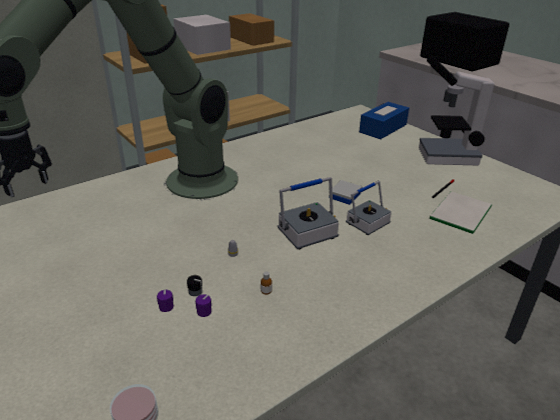

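View pics/side.png

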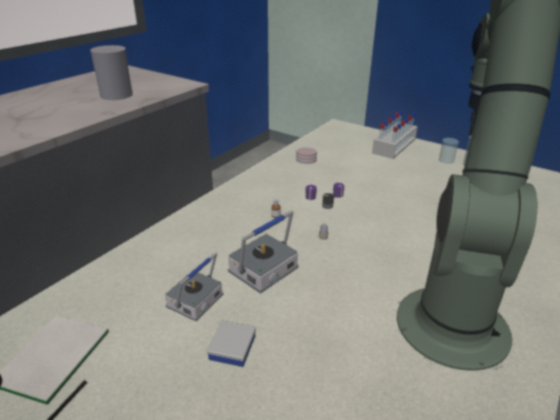

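The scene view shows the larger lamp at (308,222) and the smaller look-alike at (369,215). The black knob is at (195,285), with purple look-alikes at (165,299) and (203,304). The lens is at (233,248), the oil at (266,284) and the slides at (345,190). I'm taking the black knob, since it isn't purple, and the larger lamp. One crop will confirm both.

```bash
python3 - <<'E'
from h import *
import pickle
D=pickle.load(open("d.pkl","rb"))
im,P,M,fl,f=D["scene"]
save("crop1.png",im,(170,320,150,348),4)
for n,(u,v) in dict(shaft=(309,214),panel1=(295,222),panel2=(325,222),knobtop=(195,279),bar=(308,185),lens=(233,244),oil=(266,285),pl=(165,293),pr=(203,298),slides=(345,189)).items():
    print(n,P[v,u].round(3))
# lamp panel: z 0.066-.074
q=P[(abs(P[...,2]-.07)<.004)]
import collections
for c in (P[222,295],P[215,357]):
    m=q[np.linalg.norm(q[:,:2]-c[:2],axis=1)<.13]; r=cv2.minAreaRect(m[:,:2].astype(np.float32)*1000);print(len(m),r)
# blue bar of scene & side
for n,c in (("scene",(170,215,270,340)),("side",(205,245,240,300))):
    im,P,*_=D[n];r0,r1,c0,c1=c
    s=im[r0:r1,c0:c1].astype(int);p=P[r0:r1,c0:c1]
    m=(s[...,2]>s[...,0]+40)&(p[...,2]>.1)
    b=p[m];print(n,len(b),np.nanmedian(b,0).round(3),np.nanmin(b,0).round(3),np.nanmax(b,0).round(3))
E
```

```text
shaft [0.51  0.106 0.077]
panel1 [0.513 0.048 0.071]
panel2 [0.566 0.124 0.07 ]
knobtop [ 0.538 -0.315  0.043]
bar [0.493 0.11  0.172]
lens [ 0.466 -0.149  0.044]
oil [ 0.665 -0.17   0.037]
pl [ 0.542 -0.404  0.043]
pr [ 0.616 -0.334  0.043]
slides [0.412 0.36  0.035]
947 ((510.50994873046875, 93.36146545410156), (165.608154296875, 133.23056030273438), 79.3917465209961)
242 ((568.9113159179688, 244.75865173339844), (237.753662109375, 120.95540618896484), 64.13082885742188)
scene 140 [0.49  0.103 0.177] [0.478 0.05  0.168] [0.506 0.159 0.184]
side 134 [0.48  0.11  0.178] [0.466 0.057 0.172] [0.492 0.162 0.182]
```

View pics/crop1.png

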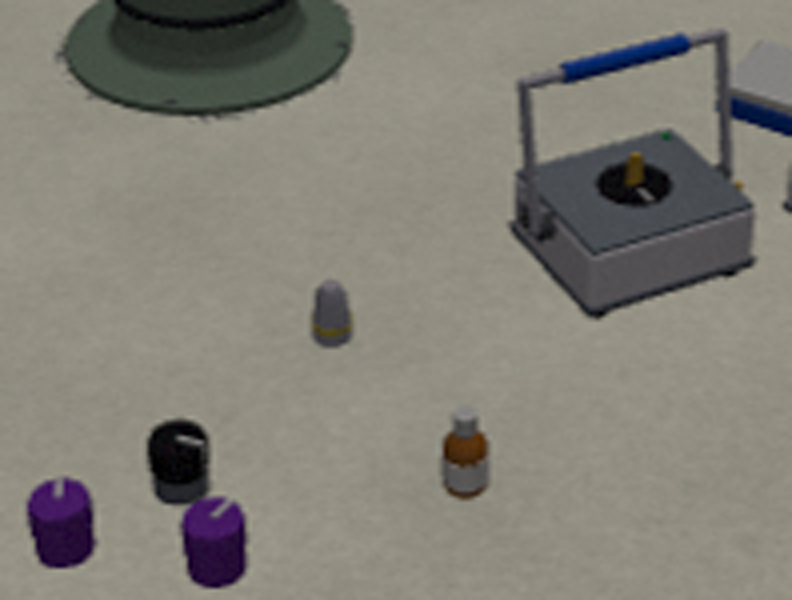

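The crop confirms the targets: the black knob at (180,460), with its white line pointing right (image), and the larger lamp with its blue bar at (625,58) and D-shaft at (634,168). Next I'll fit the lamp pose and plan the approach to the bar.

```bash
cat >> h.py <<'E'
from scipy.spatial.transform import Rotation as Ro
from scipy.linalg import logm
def Tm(p,yaw):
    T=np.eye(4);T[:3,:3]=Ro.from_euler('xyz',[np.pi,0,yaw]).as_matrix();T[:3,3]=p;return T
def cur():
    s=telemetry.observe();T=np.eye(4);T[:3,:3]=Ro.from_euler('xyz',s["tool_rot"]).as_matrix();T[:3,3]=s["position"];return T
def rows(A,B,n=None):
    "n equal rows from A to B: shift m, turn deg"
    X=np.linalg.inv(A)@B; d=np.linalg.norm(X[:3,3]);a=np.degrees(np.linalg.norm(Ro.from_matrix(X[:3,:3]).as_rotvec()))
    n=n or int(np.ceil(max(d/.040,a/7,1)))
    L=np.real(logm(X))/n
    from scipy.linalg import expm
    E=expm(L);r=Ro.from_matrix(E[:3,:3]).as_rotvec(degrees=True)
    print(n,"rows of",E[:3,3].round(4),r.round(2),"dist",d.round(3),"turn",a.round(1))
E
python3 - <<'E'
from h import *
import pickle
D=pickle.load(open("d.pkl","rb"))
for n,c in (("scene",(170,215,270,340)),("side",(205,245,240,300))):
    im,P,*_=D[n];r0,r1,c0,c1=c
    s=im[r0:r1,c0:c1].astype(int);p=P[r0:r1,c0:c1]
    b=p[(s[...,2]>s[...,0]+40)&(p[...,2]>.1)]
    l=cv2.fitLine(b[:,:2].astype(np.float32),cv2.DIST_HUBER,0,.01,.01).ravel();print(n,l,np.degrees(np.arctan2(l[1],l[0])))
    q=P[(abs(P[...,2]-.07)<.003)&(np.linalg.norm(P[...,:2]-[.51,.095],axis=-1)<.1)]
    print(cv2.minAreaRect(q[:,:2].astype(np.float32)*1000), q.mean(0))
rows(cur(),Tm([.50,.10,.30],np.radians(78)),20)
f=grab_frame("wrist");print(np.array(f["hand_eye"]).round(3),f["vertical_fov"])
E
```

```text
scene [0.14213952 0.98984665 0.48972282 0.09872877] 81.82832
((512.3209228515625, 103.03076934814453), (182.34898376464844, 133.23056030273438), 79.3917465209961) [0.51561589 0.10042366 0.07029716]
side [0.1754406  0.98449004 0.47818306 0.09964084] 79.8957
((505.5140380859375, 105.67530059814453), (178.7744140625, 127.92487335205078), 80.19114685058594) [0.5010812  0.10588246 0.06955037]
20 rows of [ 0.0385 -0.0136 -0.0025] [-0.   -0.   -3.12] dist 0.778 turn 62.4
[[-0.    -0.958 -0.288  0.072]
 [ 1.    -0.    -0.    -0.   ]
 [ 0.    -0.288  0.958 -0.123]
 [ 0.     0.     0.     1.   ]] 67.11458624560773
```

```bash
R="see"; python3 -m crank '.06 .0385 -.0136 -.0025 0 0 -3.12;.06 .0385 -.0136 -.0025 0 0 -3.12;.06 .0385 -.0136 -.0025 0 0 -3.12;.06 .0385 -.0136 -.0025 0 0 -3.12;.06 .0385 -.0136 -.0025 0 0 -3.12;.06 .0385 -.0136 -.0025 0 0 -3.12;.06 .0385 -.0136 -.0025 0 0 -3.12;.06 .0385 -.0136 -.0025 0 0 -3.12' 20
python3 -m crank '.06 .0385 -.0136 -.0025 0 0 -3.12;.06 .0385 -.0136 -.0025 0 0 -3.12;.06 .0385 -.0136 -.0025 0 0 -3.12;.06 .0385 -.0136 -.0025 0 0 -3.12;.06 .0385 -.0136 -.0025 0 0 -3.12;.06 .0385 -.0136 -.0025 0 0 -3.12;.06 .0385 -.0136 -.0025 0 0 -3.12;.06 .0385 -.0136 -.0025 0 0 -3.12'
python3 -m crank '.06 .0385 -.0136 -.0025 0 0 -3.12;.06 .0385 -.0136 -.0025 0 0 -3.12;.06 .0385 -.0136 -.0025 0 0 -3.12;.06 .0385 -.0136 -.0025 0 0 -3.12;.06 0 0 0 0 0 0;.06 0 0 0 0 0 0;.06 0 0 0 0 0 0;.06 0 0 0 0 0 0'
python3 - <<'E'
from h import *
im,P,M,fl,f=cam("wrist");save("w1.png",im)
import pickle;pickle.dump((im,P,M),open("w1.pkl","wb"))
s=im.astype(int);b=P[(s[...,2]>s[...,0]+40)&(P[...,2]>.1)&(P[...,2]<.2)]
print(len(b),b.mean(0),b.min(0),b.max(0))
l=cv2.fitLine(b[:,:2].astype(np.float32),cv2.DIST_HUBER,0,.01,.01).ravel();print(l,np.degrees(np.arctan2(l[1],l[0])))
q=P[(abs(P[...,2]-.07)<.003)];print(cv2.minAreaRect(q[:,:2].astype(np.float32)*1000))
E
```

```text
clock: 0.82
position: [0.3941, -0.3674, 0.2703]
tool_rot: [-3.142, 0.0, 0.71]
force: [1.3, -0.2, -0.0]
grip_width: 0.06
finger_force: 0.0
clock: 1.48
position: [0.4993, -0.0609, 0.2904]
tool_rot: [3.141, -0.0, 1.146]
force: [1.5, -0.5, 0.3]
grip_width: 0.0601
finger_force: 0.0
clock: 2.15
position: [0.5003, 0.0991, 0.3001]
tool_rot: [-3.141, 0.001, 1.359]
force: [0.9, -0.4, -0.0]
grip_width: 0.0604
finger_force: 0.0
2399 [0.48467829 0.11005509 0.17861689] [0.46850786 0.05183928 0.17149106] [0.49936309 0.16030773 0.1820116 ]
[0.1610161  0.98695177 0.4846783  0.11005509] 80.734116
((510.6906433105469, 130.6597900390625), (233.46363830566406, 125.0567626953125), 81.01041412353516)
```

View pics/w1.png

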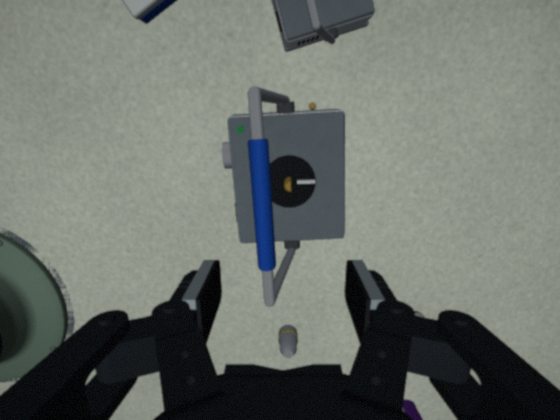

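The wrist view shows the bar along column 262, rows 140–270. The collar centre is near (291,181), with its white line pointing right to (315,182). The box panel spans (229,112) to (344,240). I'll convert these to positions.

```bash
cat >> h.py <<'E'
def onz(M,fl,f,u,v,z):
    r=M[:3,:3]@np.array([(u-f["cx"])/fl,(v-f["cy"])/fl,1]);return M[:3,3]+r*(z-M[2,3])/r[2]
E
python3 - <<'E'
from h import *
import pickle
im,P,M=pickle.load(open("w1.pkl","rb"))
f=dict(cx=None);g=grab_frame("wrist");fl=210/np.tan(np.radians(g["vertical_fov"])/2)
# lamp panel region
m=((abs(P[...,2]-.07)<.004)&(np.linalg.norm(P[...,:2]-[.51,.103],axis=-1)<.105)).astype(np.uint8)
m=cv2.morphologyEx(m,cv2.MORPH_CLOSE,np.ones((15,15)));m=cv2.morphologyEx(m,cv2.MORPH_OPEN,np.ones((25,25)))
ys,xs=np.nonzero(m);pp=np.array([onz(M,fl,g,x,y,.07)[:2] for x,y in zip(xs,ys)])
print("panel",cv2.minAreaRect(pp.astype(np.float32)*1000),pp.mean(0))
# white line on collar and dark collar
gray=im[150:212,262:322].min(-1).astype(int);mx=im[150:212,262:322].max(-1).astype(int)
w=np.argwhere(gray>130);wp=np.array([onz(M,fl,g,x+262,y+150,.072)[:2] for y,x in w]);print(len(w),wp.mean(0),w.mean(0)+[150,262])
l=cv2.fitLine((wp*1000).astype(np.float32),cv2.DIST_L2,0,.01,.01).ravel();print("line",np.degrees(np.arctan2(l[1],l[0])))
d=np.argwhere((mx<45)).astype(np.int32);h=cv2.convexHull(d[:,::-1]).reshape(-1,2)
hp=np.array([onz(M,fl,g,x+262,y+150,.072)[:2]*1000 for x,y in h]).astype(np.float32);print("collar",cv2.fitEllipse(hp),cv2.minEnclosingCircle(hp))
save("w1c.png",im,(140,225,225,345),5)
E
```

```text
panel ((526.9603271484375, 99.50650024414062), (145.4507598876953, 82.31808471679688), 80.96720886230469) [0.5280337  0.10324355]
33 [0.52566715 0.09826038] [181.48484848 305.75757576]
line -11.834889
collar ((508.48907470703125, 101.87030792236328), (53.879066467285156, 59.41470718383789), 171.5010223388672) ((507.1440124511719, 102.12549591064453), 29.184152603149414)
```

View pics/w1c.png

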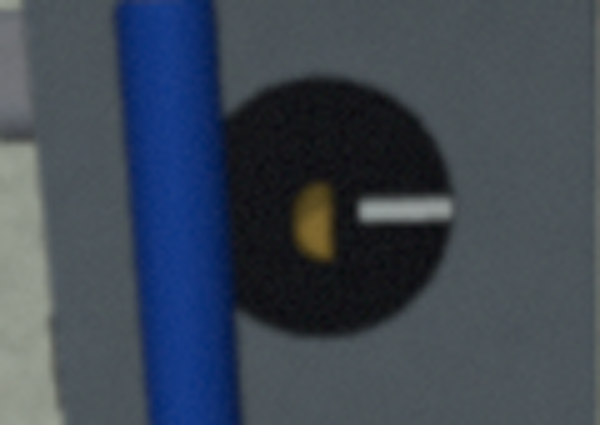

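```bash
python3 -m crank '.06 .0009 -.0041 .0318 0 0 -.65;.06 .0009 -.0041 .0318 0 0 -.65;.06 .0009 -.0041 .0318 0 0 -.65;.06 .0009 -.0041 .0318 0 0 -.65;.06 0 0 0 0 0 0;.01 0 0 0 0 0 0;.01 0 0 0 0 0 0;.01 0 0 0 0 0 0' 20
python3 -m crank '.01 0 0 0 0 0 0;.01 0 0 0 0 0 0;.01 0 0 0 0 0 0;.01 0 0 0 0 0 0;.01 0 0 0 0 0 0;.01 0 0 0 0 0 0;.01 0 0 0 0 0 0;.01 0 0 0 0 0 0'
python3 - <<'E'
from h import *
p0=telemetry.observe()["position"];print(p0)
a=np.array([-.2+1.72*k/16 for k in range(17)])
print(np.c_[np.diff(.12*np.sin(a)),-np.diff(.12*np.cos(a))].round(4))
E
```

```text
clock: 2.92
position: [0.486, 0.1068, 0.175]
tool_rot: [3.139, -0.001, 1.405]
force: [-0.3, -0.4, -0.3]
grip_width: 0.024
finger_force: 0.0
clock: 3.58
position: [0.4857, 0.1068, 0.1747]
tool_rot: [3.139, -0.001, 1.406]
force: [-1.6, -0.7, 10.6]
grip_width: 0.0151
finger_force: 20.6
[0.48574727 0.10684823 0.17473991]
[[ 0.0128 -0.0019]
 [ 0.0129 -0.0005]
 [ 0.0129  0.0009]
 [ 0.0127  0.0023]
 [ 0.0124  0.0036]
 [ 0.0119  0.0049]
 [ 0.0113  0.0062]
 [ 0.0106  0.0073]
 [ 0.0097  0.0084]
 [ 0.0088  0.0094]
 [ 0.0077  0.0103]
 [ 0.0066  0.0111]
 [ 0.0053  0.0117]
 [ 0.0041  0.0122]
 [ 0.0027  0.0126]
 [ 0.0013  0.0128]]
```

```bash
python3 -m crank '.01 0 .0128 -.0019 0 0 0;.01 0 .0129 -.0005 0 0 0;.01 0 .0129 .0009 0 0 0;.01 0 .0127 .0023 0 0 0;.01 0 .0124 .0036 0 0 0;.01 0 .0119 .0049 0 0 0;.01 0 .0113 .0062 0 0 0;.01 0 .0106 .0073 0 0 0'
python3 -m crank '.01 0 .0097 .0084 0 0 0;.01 0 .0088 .0094 0 0 0;.01 0 .0077 .0103 0 0 0;.01 0 .0066 .0111 0 0 0;.01 0 .0053 .0117 0 0 0;.01 0 .0041 .0122 0 0 0;.01 0 .0027 .0126 0 0 0;.01 0 .0013 .0128 0 0 0'
```

```text
clock: 4.25
position: [0.5822, 0.0909, 0.1509]
tool_rot: [3.14, -0.001, 1.406]
force: [-1.8, 2.6, -0.3]
grip_width: 0.0155
finger_force: 20.0
clock: 4.92
position: [0.6265, 0.0834, 0.0607]
tool_rot: [-3.141, 0.0, 1.406]
force: [-21.9, 2.5, 43.1]
grip_width: 0.015
finger_force: 26.2
```

```bash
python3 -m crank '.045 0 -.001 -.002 0 0 0;.045 0 0 0 0 0 0;.045 0 0 0 0 0 0;.045 0 0 -.01 0 0 0;.045 0 0 -.03 0 0 0;.05 0 0 -.04 0 0 0;.05 0 0 -.04 0 0 0;.05 0 0 -.04 0 0 0'
python3 - <<'E'
from h import *
s=telemetry.observe();print(s["position"],s["force"],s["qpos"].round(2))
im,P,M,fl,f=cam("wrist")
s=im.astype(int);b=P[(s[...,2]>s[...,0]+40)&(P[...,0]>.55)&(np.abs(P[...,1]-.09)<.08)]
print(len(b),np.median(b,0),b.min(0),b.max(0))
for y in (-12,78): rows(cur(),Tm([.54,-.29,.25],np.radians(y)))
E
```

```text
clock: 5.58
position: [0.6253, 0.0834, 0.2269]
tool_rot: [3.141, -0.0, 1.406]
force: [1.6, 0.1, 0.7]
grip_width: 0.0501
finger_force: 0.0
[0.62534669 0.08342589 0.22688451] [1.58280916 0.09481405 0.65824105] [ 0.1   0.6  -0.5   1.59  0.32  1.04 -0.65]
1705 [0.62543053 0.08718986 0.07002669] [0.61042073 0.02867672 0.064979  ] [0.63968109 0.13760324 0.0728116 ]
14 rows of [-0.0238  0.0194 -0.0011] [ 0.02 -0.04  6.61] dist 0.385 turn 92.6
10 rows of [-0.0384 -0.0018 -0.0016] [ 0.06 -0.02  0.26] dist 0.385 turn 2.6
```

```bash
python3 - <<'E'
from h import *
rows(cur(),Tm([.53,-.305,.25],np.radians(130)),12)
E
```

```text
12 rows of [-0.0306 -0.0159 -0.0014] [ 0.05  0.   -4.12] dist 0.402 turn 49.4
```

```bash
python3 -m crank '.06 -.0306 -.0159 -.0014 0 0 -4.12;.06 -.0306 -.0159 -.0014 0 0 -4.12;.06 -.0306 -.0159 -.0014 0 0 -4.12;.06 -.0306 -.0159 -.0014 0 0 -4.12;.06 -.0306 -.0159 -.0014 0 0 -4.12;.06 -.0306 -.0159 -.0014 0 0 -4.12;.06 -.0306 -.0159 -.0014 0 0 -4.12;.06 -.0306 -.0159 -.0014 0 0 -4.12'
python3 -m crank '.06 -.0306 -.0159 -.0014 0 0 -4.12;.06 -.0306 -.0159 -.0014 0 0 -4.12;.06 -.0306 -.0159 -.0014 0 0 -4.12;.06 -.0306 -.0159 -.0014 0 0 -4.12;.06 0 0 0 0 0 0;.06 0 0 0 0 0 0;.06 0 0 0 0 0 0;.06 0 0 0 0 0 0'
python3 - <<'E'
from h import *
s=telemetry.observe();print(s["qpos"].round(2))
im,P,M,fl,f=cam("wrist");save("w2.png",im)
np.savez("w2.npz",im=im,P=P,M=M,fl=fl)
m=(P[...,2]>.039)&(P[...,2]<.05)&(im.max(-1)<60)&(np.linalg.norm(P[...,:2]-[.535,-.315],axis=-1)<.05)
m2=(P[...,2]>.039)&(P[...,2]<.05)&(np.linalg.norm(P[...,:2]-[.535,-.315],axis=-1)<.035)
h=cv2.convexHull((P[m2][:,:2]*1000).astype(np.float32));print(m2.sum(),cv2.minEnclosingCircle(h))
w=m2&(im.min(-1)>120);wp=P[w];v,u=np.nonzero(w);print(len(wp),wp.mean(0),u.mean(),v.mean())
l=cv2.fitLine((wp[:,:2]*1000).astype(np.float32),cv2.DIST_L2,0,.01,.01).ravel();print(np.degrees(np.arctan2(l[1],l[0])))
E
```

```text
clock: 6.3
position: [0.5207, -0.1698, 0.2364]
tool_rot: [3.141, 0.002, 1.985]
force: [0.3, -0.1, 0.1]
grip_width: 0.0601
finger_force: 0.0
clock: 6.97
position: [0.5272, -0.3043, 0.2413]
tool_rot: [3.141, 0.001, 2.27]
force: [0.5, 0.3, -0.4]
grip_width: 0.06
finger_force: 0.0
[ 0.87  0.58 -0.67  1.63  0.4   1.07  0.79]
1093 ((536.2214965820312, -320.0685119628906), 20.8070068359375)
44 [ 0.54474185 -0.31402505  0.04428389] 290.20454545454544 209.6818181818182
32.979027
```

View pics/w2.png

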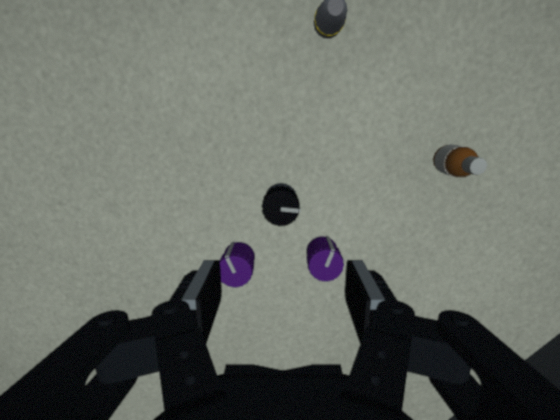

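The black knob is at (281,204), with its line pointing right to (299,211), about 34° in world. The purple knobs at (237,265) and (325,258) clear the fingers. I'll descend and grasp.

```bash
python3 -m crank '.06 -.003 -.0005 .038 0 0 0;.06 -.003 -.0005 .038 0 0 0;.06 -.003 -.0005 .038 0 0 0;.06 -.003 -.0005 .038 0 0 0;.06 -.003 -.0005 .035 0 0 0;.06 -.003 -.0008 .0233 0 0 0;.06 0 0 0 0 0 0;.06 0 0 0 0 0 0' 40
python3 -m crank '.03 0 0 0 0 0 0;.03 0 0 0 0 0 0;.03 0 0 0 0 0 0;.03 0 0 0 0 0 0;.03 0 0 0 0 0 0;.03 0 0 0 0 0 0;.03 0 0 0 0 0 0;.03 0 0 0 0 0 0' 40
python3 - <<'E'
from h import *
im,P,M,fl,f=cam("wrist");save("w3.png",im,(190,360,180,380),4)
np.savez("w3.npz",im=im,P=P,M=M,fl=fl)
print(cur().round(4).tolist())
E
```

```text
clock: 7.68
position: [0.5361, -0.3202, 0.0304]
tool_rot: [-3.141, -0.001, 2.27]
force: [0.5, -0.3, 0.3]
grip_width: 0.0599
finger_force: 0.0
clock: 8.35
position: [0.5371, -0.3214, 0.0327]
tool_rot: [3.14, 0.003, 2.269]
force: [-1.0, 2.5, 6.4]
grip_width: 0.0385
finger_force: 39.5
[[-0.643, 0.7659, 0.0028, 0.5371], [0.7659, 0.643, -0.0013, -0.3214], [-0.0028, 0.0013, -1.0, 0.0327], [0.0, 0.0, 0.0, 1.0]]
```

View pics/w3.png

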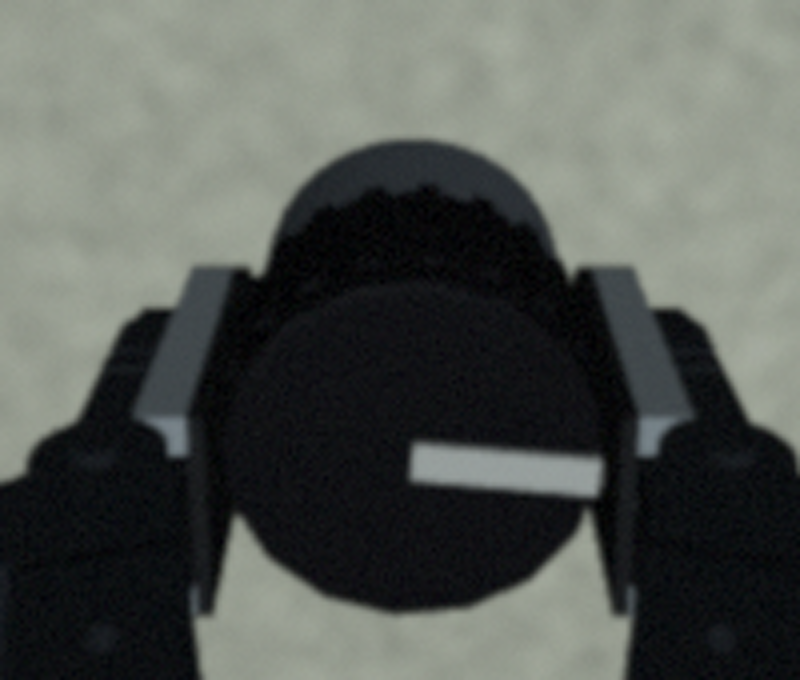

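The knob is gripped. The top-face edges are at crop (412,283) and (408,612), and the line runs from (410,462) to (603,476). Now I'll work out the knob's offset and angle relative to the tool.

```bash
python3 - <<'E'
from h import *
d=np.load("w3.npz");M=d["M"];fl=float(d["fl"]);g=grab_frame("wrist")
P=d["P"];im=d["im"]
Ti=np.linalg.inv(cur())
top=P[260:330,240:325][...,2];print("top z",np.nanmedian(P[290:330,250:280][...,2]))
def t(x,y,z=.044): 
    p=onz(M,fl,g,180+x/4,190+y/4,z);return (Ti@np.r_[p,1])[:3]*1000
a,b=t(412,283),t(408,612);s,e=t(410,462),t(603,476)
print(a,b,(a+b)/2,s,e)
print("line ang in tool (deg)",np.degrees(np.arctan2(*(e-s)[[1,0]])))
E
```

```text
top z 0.04363506759132557
[ 21.13995552  -0.73655234 -11.34053946] [-16.83759517  -1.15302141 -11.23696211] [  2.15118018  -0.94478688 -11.28875078] [  1.29488215  -0.9363339  -11.28639369] [ -0.36225962  18.67588592 -11.25801708]
line ang in tool (deg) 94.82975592658104
```

```bash
python3 - <<'E'
from h import *
A=cur();A=Tm(A[:3,3]+[0,0,.147],np.radians(130));rows(A,Tm([.5015,.042,.18],np.radians(82.8)),10)
E
python3 -m crank '.03 0 0 -.01 0 0 0;.03 0 0 -.03 0 0 0;.03 0 0 -.036 0 0 0;.03 0 0 -.036 0 0 0;.03 0 0 -.035 0 0 0;.03 0 0 0 0 0 0;.03 0 0 0 0 0 0;.03 0 0 0 0 0 0'
```

```text
10 rows of [ 0.0366  0.0086 -0.    ] [ 0.   -0.    4.72] dist 0.365 turn 47.2
clock: 9.12
position: [0.5359, -0.3214, 0.1783]
tool_rot: [-3.141, 0.001, 2.269]
force: [0.8, 0.3, -1.3]
grip_width: 0.0393
finger_force: 40.5
```

```bash
python3 -m crank '.03 .0366 .0086 0 0 0 4.72;.03 .0366 .0086 0 0 0 4.72;.03 .0366 .0086 0 0 0 4.72;.03 .0366 .0086 0 0 0 4.72;.03 .0366 .0086 0 0 0 4.72;.03 .0366 .0086 0 0 0 4.72;.03 .0366 .0086 0 0 0 4.72;.03 .0366 .0086 0 0 0 4.72'
python3 -m crank '.03 .0366 .0086 0 0 0 4.72;.03 .0366 .0086 0 0 0 4.72;.03 0 0 0 0 0 0;.03 0 0 0 0 0 0;.03 0 0 0 0 0 0;.03 0 0 0 0 0 0;.03 0 0 0 0 0 0;.03 0 0 0 0 0 0'
python3 - <<'E'
from h import *
print(cur().round(4).tolist())
im,P,M,fl,f=cam("wrist");np.savez("w4.npz",im=im,P=P,M=M,fl=fl)
save("w4.png",im,(90,340,190,370),2.4)
E
```

```text
clock: 9.78
position: [0.482, -0.0291, 0.1769]
tool_rot: [-3.14, 0.0, 1.606]
force: [2.2, -0.4, -0.8]
grip_width: 0.0391
finger_force: 40.5
clock: 10.45
position: [0.5006, 0.0414, 0.1772]
tool_rot: [-3.141, 0.0, 1.444]
force: [-0.4, 0.3, -0.4]
grip_width: 0.0388
finger_force: 40.5
[[0.1267, 0.9919, -0.0003, 0.5006], [0.9919, -0.1267, -0.0002, 0.0414], [-0.0002, -0.0003, -1.0, 0.1772], [0.0, 0.0, 0.0, 1.0]]
```

View pics/w4.png

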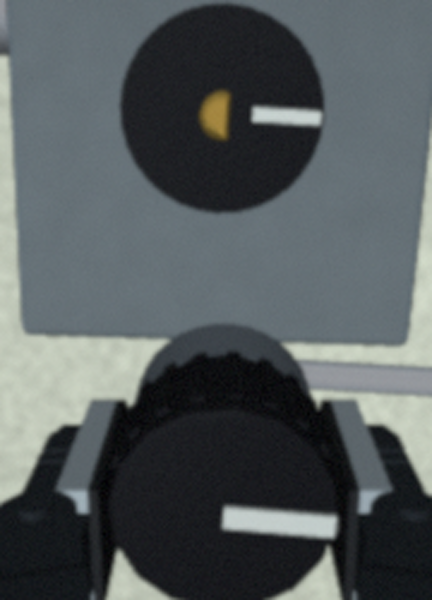

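The collar spans crop columns 121–323 and rows 4–212, with its line from (251,115) to (322,118). The D-tip spans columns 198–230 and rows 90–140. The knob's line runs from (222,517) to (337,525), and its top face starts at row 409. Next I'll compute the offset in tool axes.

```bash
python3 - <<'E'
from h import *
d=np.load("w4.npz");M=d["M"];fl=float(d["fl"]);g=grab_frame("wrist");T=cur();Ti=np.linalg.inv(T)
def t(x,y,z): 
    p=onz(M,fl,g,190+x/2.4,90+y/2.4,z);return (Ti@np.r_[p,1])[:3]*1000
ang=lambda v:np.degrees(np.arctan2(v[1],v[0]))
# collar
im=d["im"];c=im[85:185,235:330];m=(c.max(-1)<60).astype(np.uint8)
m=cv2.morphologyEx(m,cv2.MORPH_OPEN,np.ones((3,3)))
n,L,S,C=cv2.connectedComponentsWithStats(m);k=1+np.argmax(S[1:,4]);print(S[k])
h=cv2.convexHull(np.argwhere(L==k)[:,::-1].astype(np.int32)).reshape(-1,2)
hp=np.array([(Ti@np.r_[onz(M,fl,g,x+235,y+85,.072),1])[:2]*1000 for x,y in h],np.float32)
print("collar auto",cv2.fitEllipse(hp)[:2],cv2.minEnclosingCircle(hp))
ps=[t(121,108,.072),t(323,108,.072),t(221,4,.072),t(221,212,.072)];print("collar",((ps[0]+ps[1])/2).round(1),((ps[2]+ps[3])/2).round(1))
l=[t(198,115,.098),t(230,115,.098),t(224,90,.098),t(224,140,.098)];print("tip L,flat,top,bot",np.round(l,1).tolist())
print("shaft ang",ang(t(322,118,.072)-t(251,114.8,.072)))
zt=T[2,3]+.0113
a=t(222,409,zt);s,e=t(222,517,zt),t(337,525,zt)
print("knob back edge",a,"line",s,e,"ang",ang(e-s),ang(e-[a[0]-20,s[1],0]))
b=[t(109,500,zt),t(338,500,zt)];print("knob sides",b)
E
```

```text
[   6    7   83   86 5174]
collar auto ((60.48345947265625, -1.3890900611877441), (58.48334884643555, 58.58198928833008)) ((60.4466438293457, -1.338370680809021), 29.405136108398438)
collar [ 61.3  -1.1 105.3] [ 60.2  -1.4 105.3]
tip L,flat,top,bot [[60.9, -7.4, 79.3], [60.9, 0.9, 79.3], [67.1, -0.6, 79.3], [54.5, -0.6, 79.3]]
shaft ang 92.55094121837116
knob back edge [ 20.10801325  -1.12621257 -11.30188276] line [  0.21490503  -1.14315431 -11.29994543] [ -1.34860479  18.29580113 -11.30107825] ang 94.598502358767 94.28533243630076
knob sides [array([  3.48391177, -20.03509673, -11.29901476]), array([  3.45390326,  18.25753562, -11.30154316])]
```

```bash
python3 - <<'E'
from h import *
from scipy.optimize import least_squares
T=cur();Ti=np.linalg.inv(T)
d=np.load("w4.npz");P=d["P"];g=grab_frame("wrist");M=d["M"];fl=float(d["fl"]);im=d["im"]
p=P@Ti[:3,:3].T+Ti[:3,3]; p*=1000
m=(abs(p[...,2]+11.3)<2.5)&(np.hypot(p[...,0],p[...,1])<24)&(abs(p[...,1])<25)
print(m.sum(),np.nanmedian(p[m][:,2]))
q=p[m][:,:2];h=cv2.convexHull(q.astype(np.float32)).reshape(-1,2);print(cv2.minEnclosingCircle(h));
# bottom/top edge profile along center columns of gray
gr=im.mean(-1)
for u in (270,276,282): print(u,gr[250:350:1,u].round(0).astype(int).tolist())
E
```

```text
6683 -10.824572486092393
((0.4267425835132599, -0.019061783328652382), 23.76716423034668)
270 [13, 14, 18, 18, 18, 21, 22, 20, 18, 15, 15, 23, 28, 31, 30, 32, 30, 29, 27, 27, 30, 28, 29, 28, 27, 31, 29, 29, 26, 29, 30, 26, 29, 28, 27, 30, 28, 32, 30, 28, 30, 27, 29, 29, 29, 26, 28, 29, 27, 30, 27, 26, 23, 27, 26, 29, 27, 28, 24, 29, 28, 27, 30, 28, 26, 29, 28, 31, 26, 22, 24, 27, 27, 25, 26, 25, 22, 26, 25, 26, 26, 29, 26, 26, 26, 25, 27, 22, 25, 26, 39, 89, 143, 177, 188, 193, 193, 191, 186, 171]
276 [16, 15, 13, 11, 13, 14, 10, 11, 15, 16, 19, 24, 33, 34, 32, 31, 33, 28, 29, 29, 26, 28, 29, 33, 29, 27, 26, 30, 27, 26, 29, 31, 25, 29, 30, 31, 30, 24, 28, 23, 28, 29, 27, 28, 27, 23, 27, 24, 33, 27, 30, 29, 27, 27, 27, 30, 26, 26, 25, 27, 29, 25, 26, 24, 26, 26, 27, 31, 25, 25, 26, 27, 25, 26, 27, 23, 25, 24, 27, 24, 25, 28, 27, 22, 25, 25, 27, 23, 28, 28, 22, 28, 62, 126, 177, 190, 190, 188, 185, 185]
282 [12, 13, 12, 15, 16, 15, 13, 13, 18, 16, 21, 28, 30, 32, 30, 28, 26, 32, 27, 27, 30, 28, 26, 27, 29, 24, 27, 28, 27, 29, 26, 27, 29, 27, 25, 28, 28, 28, 26, 27, 24, 28, 29, 29, 28, 28, 28, 28, 30, 28, 39, 56, 72, 84, 90, 96, 101, 104, 112, 107, 79, 42, 30, 24, 27, 26, 30, 26, 28, 25, 22, 27, 26, 27, 30, 29, 25, 28, 28, 21, 26, 26, 22, 25, 25, 24, 27, 25, 24, 21, 24, 25, 52, 109, 162, 183, 189, 186, 183, 182]
```

```bash
python3 - <<'E'
from h import *
T=cur();Ti=np.linalg.inv(T);d=np.load("w4.npz");M=d["M"];fl=float(d["fl"]);g=grab_frame("wrist")
for zz in (.0108,.0113):
    r=[(Ti@np.r_[onz(M,fl,g,278,v,T[2,3]+zz),1])[:2]*1000 for v in (260.5,342.8)];print(r,(r[0]+r[1])/2)
E
```

```text
[array([19.6726703 , -2.87508138]), array([-18.3492213 ,  -3.07306861])] [ 0.6617245 -2.974075 ]
[array([19.90851649, -2.86681195]), array([-17.94406059,  -3.06391753])] [ 0.98222795 -2.96536474]
```

```bash
python3 -m crank '.03 .02 -.0001 0 0 0 0;.03 .02 -.0001 0 0 0 0;.03 .0198 -.00015 0 0 0 0;.03 0 0 0 0 0 -1.9;.03 0 0 .014 0 0 0;.03 0 0 .014 0 0 0;.03 0 0 .013 0 0 0;.03 0 0 0 0 0 0' 60
python3 -m crank '.03 0 0 0 0 0 0;.03 0 0 0 0 0 0;.03 0 0 .002 0 0 0;.03 0 0 .002 0 0 0;.03 0 0 .002 0 0 0;.03 0 0 .002 0 0 0;.03 0 0 .002 0 0 0;.03 0 0 0 0 0 0' 60
```

```text
clock: 11.32
position: [0.5069, 0.1015, 0.1344]
tool_rot: [-3.139, 0.001, 1.479]
force: [-0.4, 0.1, -0.8]
grip_width: 0.0383
finger_force: 60.5
clock: 11.98
position: [0.5077, 0.1018, 0.1259]
tool_rot: [-3.141, 0.0, 1.479]
force: [0.3, 0.1, -1.0]
grip_width: 0.0387
finger_force: 60.5
```

```bash
python3 -m crank '.03 0 0 .003 0 0 0;.03 0 0 .003 0 0 0;.03 0 0 .002 0 0 0;.03 0 0 .002 0 0 0;.03 0 0 .001 0 0 0;.03 0 0 0 0 0 0;.03 0 0 0 0 0 0;.03 0 0 0 0 0 0' 60
```

```text
clock: 12.65
position: [0.5079, 0.1019, 0.1154]
tool_rot: [3.141, -0.0, 1.478]
force: [0.0, 0.6, -0.2]
grip_width: 0.0382
finger_force: 60.5
```

```bash
python3 -m crank '.03 0 0 .001 0 0 0;.03 0 0 .001 0 0 0;.03 0 0 .001 0 0 0;.03 0 0 0 0 0 0;.03 0 0 0 0 0 0;.03 0 0 0 0 0 0;.03 0 0 0 0 0 0;.03 0 0 0 0 0 0' 60
python3 -m crank '.03 0 0 .001 0 0 0;.03 0 0 .001 0 0 0;.03 0 0 .001 0 0 0;.03 0 0 0 0 0 0;.03 0 0 0 0 0 0;.03 0 0 0 0 0 0;.03 0 0 0 0 0 0;.03 0 0 0 0 0 0' 60
```

```text
clock: 13.32
position: [0.5079, 0.1019, 0.1124]
tool_rot: [3.141, -0.0, 1.478]
force: [-0.8, -0.1, 1.9]
grip_width: 0.0384
finger_force: 60.8
clock: 13.98
position: [0.5079, 0.1019, 0.1093]
tool_rot: [3.142, -0.0, 1.479]
force: [-0.9, -0.6, 5.4]
grip_width: 0.0383
finger_force: 61.0
```

```bash
python3 -m crank '.03 0 0 .001 0 0 0;.03 0 0 .001 0 0 0;.03 0 0 .0005 0 0 0;.03 0 0 0 0 0 0;.03 0 0 0 0 0 0;.03 0 0 0 0 0 0;.03 0 0 0 0 0 0;.03 0 0 0 0 0 0' 80
```

```text
clock: 14.65
position: [0.508, 0.102, 0.1074]
tool_rot: [3.141, -0.0, 1.478]
force: [-2.6, -0.8, 17.0]
grip_width: 0.038
finger_force: 81.2
```

```bash
python3 -m crank '.03 0 0 .0005 0 0 0;.03 0 0 0 0 0 0;.03 0 0 0 0 0 0;.03 0 0 0 0 0 0;.03 0 0 0 0 0 0;.03 0 0 0 0 0 0;.03 0 0 0 0 0 0;.03 0 0 0 0 0 0' 80
```

```text
clock: 15.32
position: [0.5081, 0.102, 0.1072]
tool_rot: [3.141, 0.0, 1.478]
force: [-4.9, -0.7, 23.0]
grip_width: 0.0379
finger_force: 81.9
```

```bash
python3 - <<'E'
from h import *
im=cam("scene")[0];save("fin.png",im,(165,315,150,350),4)
s=telemetry.observe();print(s["force"],s["position"])
im,P,*_=cam("side");q=im.astype(int);b=P[(q[...,2]>q[...,0]+40)&(P[...,0]>.57)&(P[...,0]<.7)&(np.abs(P[...,1]-.085)<.06)&(P[...,2]>.02)&(P[...,2]<.2)];print(len(b),np.median(b,0) if len(b) else 0)
E
```

```text
[-4.30572541 -1.31029167 24.04770373] [0.50815288 0.10204802 0.10716432]
111 [0.6200503  0.08685388 0.06806793]
```

View pics/fin.png

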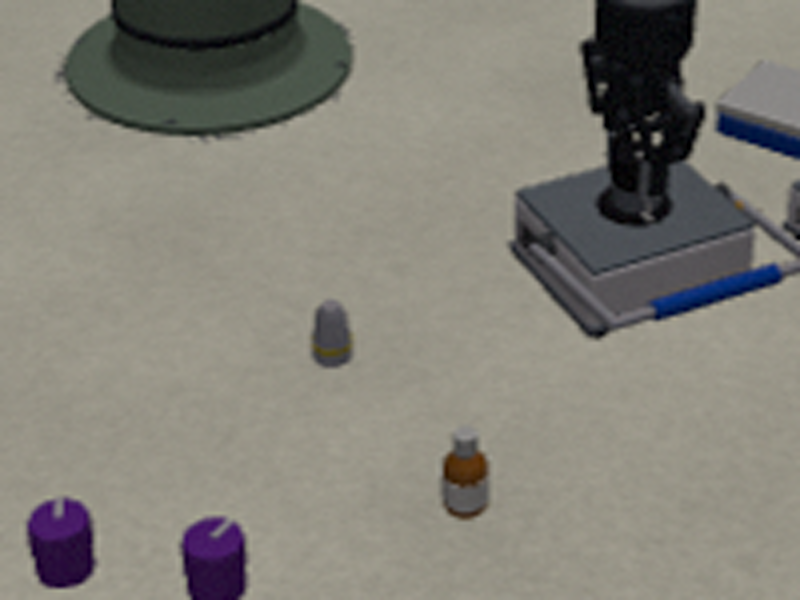

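The handle is down at the back, with its bar at crop (715,290). The knob is on the shaft at (638,195), and its line matches the collar's. The lens, oil bottle and slide box are untouched, so I'm handing in.

```bash
python3 -c "from workcell import bot;print(bot.job_done())"
```

```text
the job is handed in; nothing more can be done
None
```

I handed the job in with the handle at its rear stop and the knob home on the D-shaft, still gripped and pressed to its stop at about 24 N; the oil bottle, lens and slide box were left untouched.

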